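Lay out the microscope tray for sorting root tips

TASK

Get the black tray ready for sorting root tips: put the square wooden riser in the middle of the light base's round plate, then stand the white dish centred on top of the riser. Stand the tall lidded jar half-way between the light base and the vial rack, and the steel cup squarely behind the vial rack (the side away from the robot), close to it but not touching, with a gap of about 2 cm. Set each thing down upright and gently, never letting it drop, and do not knock over the amber bottle.

Things in the scene. Friction and masses are not known exactly. Their poses are not given: they have to be found in the camera images.
- tray: Fixed black plastic tray, 370 mm (x) by 740 mm (y), floor 4 mm thick (everything on it stands 4 mm above the table), rim 12 mm high. Origin: centre of its underside. Its x axis points away from the robot, y to the robot's left; it may be turned by up to 0.12 rad. The light base and the vial rack stand on its y axis, 155 mm to either side of its origin and square with it, either one on the left, so its origin is also half-way between them.
- plate_top (a point): Centre of the top face of the fixed light base: a flat grey block 100 mm (x) by 110 mm (y) by 24 mm high with a round white plate of 86 mm diameter flush in its top. This point lies 28 mm above the table. Axes as the tray's.
- vial_rack: Fixed low grey rack, 70 mm (x) by 110 mm (y) by 28 mm high, with three rows of small white-capped vials. Origin: centre of its underside, on the tray floor. Axes as the tray's: its back face is 35 mm along +x from the origin.
- riser_center (a point): Loose square block of pale wood (the riser), 50 by 50 mm and 24 mm high. Point: its centre, 12 mm above its underside; z up, x and y square to its sides.
- dish_center (a point): Loose white porcelain dish, round, open at the top, about 58 mm outside diameter at the rim, narrowing somewhat to the foot, 26 mm high, wall 4 mm. Point: its centre, 13 mm above its underside; z up.
- jar_center (a point): Loose tall glass jar with a white screw lid, 48 mm diameter, 66 mm high. Point: its centre, 33 mm above its underside; z up.
- cup_center (a point): Loose small steel cup, round, open at the top, 38 mm outside diameter at the rim, narrowing somewhat to the foot, 36 mm high, wall 3 mm. Point: its centre, 18 mm above its underside; z up.
- bottle: Loose amber glass bottle with a black cap, 40 mm diameter, 88 mm high, not part of the layout; must stay standing. Origin: centre of its underside; z up.
Mind the look-alikes: they are no part of the job. There is more than one size of the part that bears jar_center; the job needs the largest.

How it is judged:
By the outcome, as a careful person would: the job done as asked, in the order asked, and still so for the second after the job is handed in, with the robot touching nothing.
It also fails if it takes over 128 s, if anything falls off the work surface, if the arm or the gripper's body presses on something with over 40 N, if the wrist force passes 120 N, or if a joint passes its speed limit or range.

ROBOT

A 6-joint arm with a two-finger parallel gripper is mounted at the origin on the work surface. World frame = base frame: x ahead of the robot, y to its left, z up, the work surface at z = 0. Lengths are in mm, angles in rad, forces in N, time in s.
With the tool pointing down it reaches from about 275 to 850 mm from the base axis. Payload 19 kg.
Tool frame: the origin (TCP) lies on the centre line of the jaws, within the pads' length; the fingertips stand nose_length ahead of it and the grasp point (between the pads) lies 5 mm behind it (nose_length is the distance from the TCP to the fingertips, in mm); x points along the fingers, z is the direction in which the jaws open and shut, and the axes are right-handed (so a half turn about x gives the same grasp; the last joint's range is limited). The gripper opens to 85 mm and grips with 20 to 120 N. Pads are 22 mm wide; open, the fingers measure 114 mm over their backs; the gripper's body (76 mm by 85 mm) begins 54 mm behind the grasp point. The pads swing forward as they close: fully open they stand 13 mm farther back than shut.
Start: joints at [-1.449, 0.15, 1.437, -0, 1.554, -0.134], TCP at [145.461, -556.267, 245.267] pointing down, gripper open.
Joint ranges: [-2.8, 2.8], [-0.68, 2.1], [0.12, 2.68], [-1.39, 4.53], [0.16, 2.79], [-2.81, 2.81]. Speed limits (rad/s): [1.89, 1.89, 2.22, 3.01, 3.01, 3.01].

INTERFACE

Orientations are given as a unit quaternion [x, y, z, w].
In Python, from station import * gives the robot as it stands. The module is installed in compiled form; this text tells all that it offers.
- The arm moves only by the tool jog_arm, never from a script. Its argument "rows" is one flat list of numbers, 4 for each row, row after row: the shift along the tool's x, y, z in m, then the turn about the tool's x in rad. A call has exactly 8 rows; each row shifts and turns the pose as measured when the row begins, along the tool's axes as they then stand; what a row does not reach is not made up. A row lasts 1/12 s, in which the tool goes at most 41.7 mm and 7.16 degrees, less where a joint would pass 70% of its speed; a pose out of reach is approached as far as the arm can. A call is refused whole if a number of a shift passes 0.0417 or a number of a turn 0.125, either way. A call with a gripper value outside its range is refused whole. "claw" is the finger opening in m, from 0 to 0.0854, set as the call begins (left out, the last holds). The fingers move at their own pace and stop on an object; "force" is the grip in N (left out, the last holds). Time passes only in rows, so rows that do not move let the fingers close, or fill a call up. It gives the time, the measured TCP pose, the force and the opening at its end, in the units of the state.
- get_obs(): the state, without advancing time (a new reading comes with each control period).
- get_image(name): name is "side" or "top" or "wrist"; returns a dict with "frame" (400x640x3 uint8, red, green, blue), "z_map" (400x640 float32, mm along the optical axis (not along the pixel's ray), 0 where there is no reading), "fx", "fy", "cx", "cy" (pixels), "R" (3x3) and "t" (3): a world point X has camera coordinates R X + t; the wrist camera has in their place "T_tool_cam" (4x4, takes a point from camera to tool coordinates, whose origin is the TCP and whose axes are the tool frame's). Camera axes: x right, y down, z forward; pixel columns grow to the right and rows downward; lengths in mm; the calibration is good to about 2 mm. The wrist camera is an equidistant fisheye: a pixel r from the principal point sees the ray r / f radians off the axis. A picture is of the moment at which its call begins: read the wrist's pose just before it.
- job_done(): hands the job in, once; it reports no verdict.
The state is a dict: "time_s": time; "joint_pos": joint angles; "qd": joint speeds; "effort": joint torques, N m; "tcp_pos": TCP position; "ee_rot": TCP orientation; "wrist_force": force on the tool from outside, world axes, zero at the start; "ft_torque": the same for the moment, N m; "gripper_width": finger opening in mm.
Only numpy, scipy, OpenCV 4.12 (cv2) and the standard library are available. Lean on these libraries where they do the work, as an engineer would, in place of code of your own. Each camera call takes 0.05 s, during which the arm holds its last target. There are 200 camera calls.

## Working session

There is one attempt and no reset: what is moved stays moved. The work goes in short steps, Python scripts to look and compute and a tool call to move; the robot and the scene stay as the last step left them, time stands still between calls to the robot, and variables do not carry over. Pictures are saved under pics/ and viewed, about 12 in all and at most 16, crops included, and the job is handed in when it is done.

Besides the shell and the picture viewer there is one more tool, called after ">>>" as name(argument=value, ...), one argument or row to a line, values as JSON. jog_arm: Moves the arm, as the interface text tells. Its arguments: {"type":"object","properties":{"rows":{"type":"array"},"claw":{"type":"number"},"force":{"type":"number"}},"required":["rows"]}

```bash
mkdir -p pics; cat > h.py <<'E'
from station import *
import numpy as np, cv2
from scipy.spatial.transform import Rotation as Ro
def save(im,n): cv2.imwrite('pics/'+n+'.png',cv2.cvtColor(im,cv2.COLOR_RGB2BGR))
def cloud(d):
    z=d['z_map'].astype(float); v,u=np.mgrid[:400,:640]
    P=np.stack([(u-d['cx'])/d['fx']*z,(v-d['cy'])/d['fy']*z,z],-1)
    return (P-d['t'])@d['R']   # R^T (P-t)
E
python3 - <<'E'
from h import *
import pickle
o=get_obs();print(o)
for n in('top','side'):
    d=get_image(n);pickle.dump(d,open(n+'.pkl','wb'));save(d['frame'],n+'0');print(n,d['fx'],d['cx'],d['cy'],d['R'].round(3).tolist(),d['t'])
d=get_image('wrist');print(d['T_tool_cam'],d['fx'])
E
```

```text
{'time_s': 0.0, 'joint_pos': array([-1.44900065e+00,  1.51019088e-01,  1.43798840e+00, -9.49792372e-06,
        1.55379875e+00, -1.34032098e-01]), 'qd': array([-9.27438406e-04,  4.27148041e-04,  3.03921453e-06, -4.25698830e-04,
       -1.00572883e-03, -1.67251834e-03]), 'effort': array([ 5.07886034e-04, -7.13058043e+01, -5.70880044e+01, -1.98340972e-04,
        8.56595492e-03, -2.87969840e-05]), 'tcp_pos': array([ 145.43579764, -556.08438002,  244.67782191]), 'ee_rot': array([ 0.43243517,  0.56000162, -0.43182939,  0.55939377]), 'wrist_force': array([-0.07004207,  0.24898373, -0.03578993]), 'ft_torque': array([-0.00546642, -0.02335494, -0.01521767]), 'gripper_width': 85.41819005499465}
top 369.5190632014829 324.6794080978242 193.8413091678665 [[-0.017, -1.0, 0.002], [-0.998, 0.017, -0.059], [0.059, -0.003, -0.998]] [ -59.57096875  578.5935744  1123.01272923]
side 463.8380979728053 316.2254151182776 211.63385578698632 [[0.986, -0.164, -0.001], [-0.103, -0.614, -0.782], [0.128, 0.772, -0.623]] [-548.92786287   62.99819017 1388.00083371]
[[-2.23933281e-05 -2.64360243e-01  9.64424005e-01 -1.29383633e+02]
 [ 4.07164027e-04 -9.64423928e-01 -2.64360212e-01  6.89564000e+01]
 [ 9.99999917e-01  3.86758857e-04  1.29234642e-04  1.20581628e-01]
 [ 0.00000000e+00  0.00000000e+00  0.00000000e+00  1.00000000e+00]] 309.70691628693146
```

View pics/top0.png

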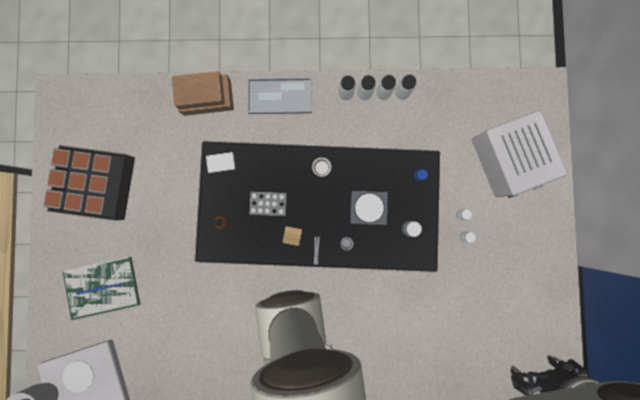

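View pics/side0.png

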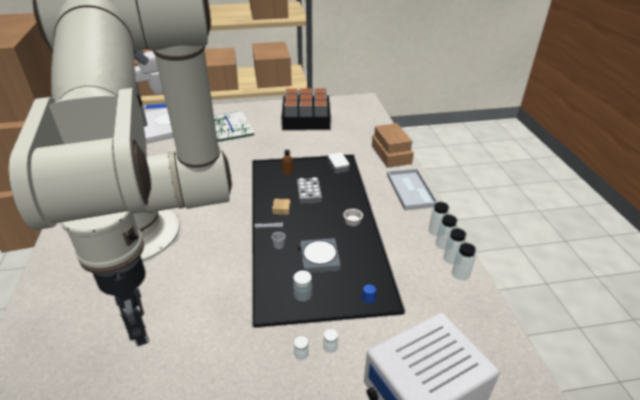

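The top view shows the rack at (268,204), light base (369,208), riser (292,236), dish (321,167), steel cup (347,243) and amber bottle (221,222). The white-lidded jar candidates are (413,229), (465,214) and (469,237). The first is the largest in both views. I'll measure them and confirm in a crop.

```bash
python3 - <<'E'
from h import *
import pickle
d=pickle.load(open('top.pkl','rb'));C=cloud(d);Z=C[...,2]
c=cv2.resize(d['frame'][130:275,190:490],None,fx=2.66,fy=2.66,interpolation=cv2.INTER_CUBIC);save(c,'crop')
print('table z',np.median(Z[290:330,400:500]), 'trayfloor',np.median(Z[150:160,250:300]))
off=np.median(Z[290:330,400:500])
for n,(u,v),r,h in [('dish',(321,167),14,12),('riser',(292,236),14,14),('jar',(413,229),16,40),('s1',(465,214),10,20),('s2',(469,237),10,20),('cup',(347,243),11,12),('bottle',(221,222),12,40),('base',(369,208),26,18),('rack',(268,204),26,18),('blue',(421,175),10,12),('twz',(317,250),16,8)]:
    m=np.zeros((400,640),bool);m[v-r:v+r,u-r:u+r]=1
    m&=(Z-off>h)&(d['z_map']>0)
    P=C[m]
    if len(P)<5: print(n,'few');continue
    top=np.percentile(P[:,2],90);T=P[P[:,2]>top-6]
    (cx,cy),(w,l),a=cv2.minAreaRect(T[:,:2].astype(np.float32))
    print(n,len(P),'top z',top.round(1),'rect c',round(cx),round(cy),'size',round(w),round(l),'ang',round(a,1),'mean',T[:,:2].mean(0).round(1))
# tray: dark mask
g=d['frame'].max(-1)<60
g[:130]=0;g[275:]=0;g[:,:190]=0;g[:,450:]=0
n,l,s,_=cv2.connectedComponentsWithStats(g.astype(np.uint8));k=1+s[1:,4].argmax()
m=cv2.morphologyEx((l==k).astype(np.uint8),cv2.MORPH_OPEN,np.ones((5,5)))
ct=max(cv2.findContours(m,0,2)[0],key=cv2.contourArea)[:,0]
R=d['R'];t=d['t']
ray=np.c_[(ct[:,0]-d['cx'])/d['fx'],(ct[:,1]-d['cy'])/d['fy'],np.ones(len(ct))]@R
o=-R.T@t;P=o+ray*((8-o[2])/ray[:,2])[:,None]
print('tray',cv2.minAreaRect(P[:,:2].astype(np.float32)))
E
```

```text
table z 1.0976588005053305 trayfloor 5.568515824961304
dish 142 top z 32.5 rect c 662 -59 size 55 55 ang 26.6 mean [662.3 -60.6]
riser 273 top z 32.6 rect c 453 33 size 50 49 ang 77.8 mean [452.7  33.3]
jar 210 top z 73.4 rect c 468 -326 size 41 38 ang 88.8 mean [ 468.7 -326.6]
s1 123 top z 50.3 rect c 510 -492 size 30 27 ang 88.7 mean [ 509.6 -491.2]
s2 121 top z 49.5 rect c 440 -500 size 27 28 ang 61.6 mean [ 440.4 -499.1]
cup 71 top z 42.2 rect c 427 -132 size 33 36 ang 89.1 mean [ 426.6 -132.3]
bottle 158 top z 94.5 rect c 498 242 size 18 18 ang 31.6 mean [497.7 242.7]
base 1176 top z 31.9 rect c 534 -203 size 110 99 ang 86.7 mean [ 533.6 -202.3]
rack 853 top z 34.0 rect c 530 94 size 136 111 ang 86.7 mean [549.8 104.2]
blue 122 top z 41.1 rect c 633 -366 size 25 28 ang 88.3 mean [ 632.9 -365.9]
twz 130 top z 14.1 rect c 407 -41 size 95 95 ang 89.1 mean [388.6 -38.7]
tray ((542.1337280273438, -48.724700927734375), (741.0380859375, 369.5242614746094), 86.709716796875)
```

View pics/crop.png

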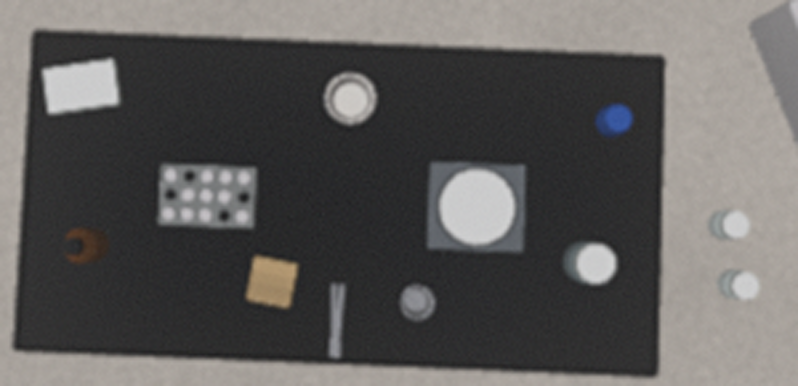

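The crop confirms the jar. The one at (413,229), crop (596,263), has its lid at about 70 mm, against 49 mm for the other two, so it is the largest. Next I'll check the wrist view for the fingertips and the tool axes.

```bash
cat >> h.py <<'E'
def wcloud(d,o):
    z=d['z_map'].astype(float); v,u=np.mgrid[:400,:640]
    a=(u-d['cx']);b=(v-d['cy']);r=np.hypot(a,b)+1e-9;th=r/d['fx']
    P=np.stack([np.tan(th)*a/r*z,np.tan(th)*b/r*z,z],-1)
    T=d['T_tool_cam'];Pt=P@T[:3,:3].T+T[:3,3]
    return Pt, Pt@Ro.from_quat(o['ee_rot']).as_matrix().T+o['tcp_pos']
E
python3 - <<'E'
from h import *
o=get_obs();d=get_image('wrist');save(d['frame'],'w0')
print(Ro.from_quat(o['ee_rot']).as_matrix().round(3))
Pt,Pw=wcloud(d,o);z=d['z_map']
m=(z>0)&(z<220)
print(m.sum(),Pw[(z>220)][:,2].mean())
for s in(1,-1):
    k=m&(Pt[...,2]*s>15)&(Pt[...,0]>-60)&(abs(Pt[...,1])<20)
    if k.sum(): 
        q=Pt[k];print(s,len(q),np.percentile(q,[1,50,99,100],axis=0).round(1).tolist())
E
```

```text
[[-0.     0.967  0.253]
 [ 0.001  0.253 -0.967]
 [-1.     0.    -0.001]]
43164 -60.189014510704695
1 6040 [[-59.7, -8.4, 34.9], [-50.4, 9.2, 52.5], [-2.8, 18.3, 72.6], [0.9, 19.9, 75.1]]
-1 6046 [[-59.7, -8.6, -72.1], [-50.4, 9.1, -52.3], [-2.8, 16.4, -37.2], [0.5, 19.7, -15.1]]
```

View pics/w0.png

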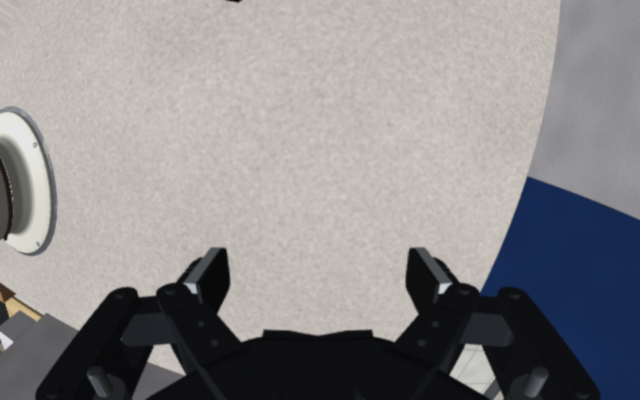

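The wrist view shows the open fingertips at (215,250) and (417,250). By depth they lie about 1 mm past the TCP, and advance to about 13 mm past it when shut. First target is the riser, so I'll work out the shifts.

```bash
cat >> h.py <<'E'
def go(x,y,z,phi):
    """turn first, then shift, in m/rad along tool axes (tool kept down)"""
    o=get_obs();M=Ro.from_quat(o['ee_rot']).as_matrix();p=o['tcp_pos']
    cur=np.arctan2(M[1,1],M[0,1]);t=cur-np.radians(phi)
    f=np.radians(phi);v=np.array([x,y,z])-p
    s=np.array([-v[2],v[0]*np.cos(f)+v[1]*np.sin(f),v[0]*np.sin(f)-v[1]*np.cos(f)])/1000
    print('t',round(o['time_s'],2),'tcp',p.round(1),'phi',np.degrees(cur).round(1),'tilt',M[2,0].round(4),'w',round(o['gripper_width'],1),'F',o['wrist_force'].round(1),'\n turn',t.round(3),'then shift x,y,z',s.round(4),'len',np.linalg.norm(s).round(3))
E
python3 -c "
from h import *
go(453,33,160,-12.2)"
```

```text
t 0.2 tcp [ 145.5 -556.2  244.9] phi 14.7 tilt -1.0 w 85.1 F [-0.1  0.6  0.4] 
 turn 0.469 then shift x,y,z [ 0.0849  0.1761 -0.6408] len 0.67
```

>>> jog_arm(
  rows=[0,0,0,0.117,0,0,0,0.117,0,0,0,0.117,0,0,0,0.117,0.004,0.009,-0.032,0,0.004,0.009,-0.032,0,0.004,0.009,-0.032,0,0.004,0.009,-0.032,0],
  claw=0.085,
  force=40,
)

```text
time_s: 0.87
tcp_pos: [208.8, -439.7, 225.9]
ee_rot: [0.557, 0.437, -0.556, 0.435]
wrist_force: [0.3, 0.6, 0.9]
gripper_width: 85.2
```

>>> jog_arm(
  rows=[0.004,0.009,-0.032,0,0.004,0.009,-0.032,0,0.004,0.009,-0.032,0,0.004,0.009,-0.032,0,0.004,0.009,-0.032,0,0.004,0.009,-0.032,0,0.004,0.009,-0.032,0,0.004,0.009,-0.032,0],
)

```text
time_s: 1.53
tcp_pos: [343.1, -196.0, 192.6]
ee_rot: [0.558, 0.436, -0.557, 0.434]
wrist_force: [0.8, 0.0, 0.0]
gripper_width: 85.2
```

```bash
python3 -c "
from h import *
go(453,33,160,-12.2)"
```

```text
t 1.53 tcp [ 343.1 -196.   192.6] phi -14.1 tilt -1.0 w 85.2 F [0.8 0.  0. ] 
 turn -0.033 then shift x,y,z [ 0.0326  0.059  -0.2471] len 0.256
```

>>> jog_arm(
  rows=[0.004,0.008,-0.034,-0.033,0.004,0.008,-0.034,0,0.004,0.008,-0.034,0,0.004,0.008,-0.034,0,0.004,0.008,-0.034,0,0.004,0.008,-0.034,0,0.004,0.008,-0.034,0,0,0,0,0],
)

```text
time_s: 2.2
tcp_pos: [452.5, 41.6, 164.0]
ee_rot: [0.551, 0.446, -0.548, 0.445]
wrist_force: [0.3, 0.2, -0.1]
gripper_width: 84.8
```

```bash
cat >> h.py <<'E'
def wobj(zlo,zhi,cx,cy,r,name=None):
    """points seen by wrist camera in a height band near (cx,cy): rect in world"""
    o=get_obs();d=get_image('wrist');Pt,Pw=wcloud(d,o)
    if name: save(d['frame'],name)
    m=(d['z_map']>0)&(Pw[...,2]>zlo)&(Pw[...,2]<zhi)&(np.hypot(Pw[...,0]-cx,Pw[...,1]-cy)<r)&((Pt[...,0]>25)|(abs(Pt[...,2])<25))
    P=Pw[m]
    if len(P)<10: print('few',len(P));return
    lo,hi=np.percentile(P,1,axis=0),np.percentile(P,99,axis=0)
    print(len(P),'z',lo[2].round(1),hi[2].round(1),'rect',cv2.minAreaRect(P[:,:2].astype(np.float32)),'circ',cv2.minEnclosingCircle(P[:,:2].astype(np.float32)),'mid',((lo+hi)/2).round(1))
E
python3 -c "
from h import *
go(453,33,160,-12.2)
wobj(20,40,453,33,45,'w1')"
```

```text
t 2.2 tcp [452.5  41.6 164. ] phi -11.9 tilt -1.0 w 84.8 F [ 0.3  0.2 -0.1] 
 turn 0.005 then shift x,y,z [0.004  0.0023 0.0083] len 0.009
3039 z 25.4 30.3 rect ((453.79876708984375, 33.88560104370117), (50.86725997924805, 49.396888732910156), 78.21479797363281) circ ((453.43798828125, 34.17719650268555), 34.048057556152344) mid [454.3  33.7  27.8]
```

View pics/w1.png

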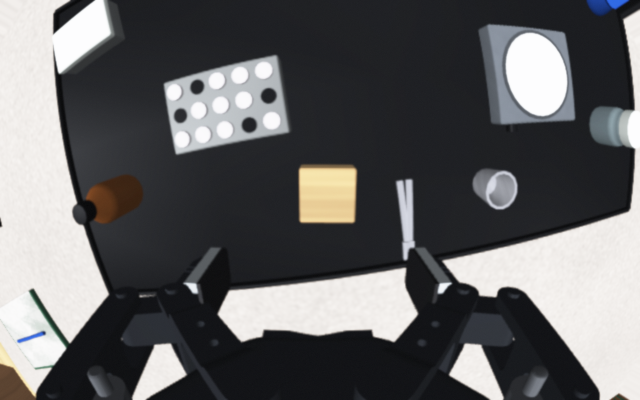

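The view shows the riser at (327,194) standing square to the jaws. Both cameras agree on its position to about 1 mm, so I'll descend and grip.

>>> jog_arm(
  rows=[0.004,0.003,0.008,0,0.028,0,0,0,0.028,0,0,0,0.028,0,0,0,0.026,0,0,0,0.015,0,0,0,0.005,0,0,0,0,0,0,0],
)

```text
time_s: 2.92
tcp_pos: [452.5, 20.6, 25.5]
ee_rot: [0.552, 0.443, -0.549, 0.445]
wrist_force: [0.0, 0.6, 0.5]
gripper_width: 84.8
```

```bash
python3 -c "
from h import *
go(453.8,33.8,21,-12)"
```

```text
t 2.92 tcp [452.5  20.6  25.5] phi -12.2 tilt -1.0 w 84.8 F [0.  0.6 0.5] 
 turn -0.004 then shift x,y,z [ 0.0045 -0.0014 -0.0132] len 0.014
```

>>> jog_arm(
  rows=[0,0,-0.004,0,0,0,-0.004,0,0,-0.001,-0.004,0,0,0,0,0,0,0,0,0,0.002,0,0,0,0.001,0,0,0,0,0,0,0],
)

```text
time_s: 3.58
tcp_pos: [456.7, 31.8, 27.3]
ee_rot: [0.554, 0.44, -0.547, 0.447]
wrist_force: [0.2, -0.0, 0.8]
gripper_width: 84.8
```

```bash
python3 -c "
from h import *
go(453.8,33.8,21,-12)"
```

```text
t 3.58 tcp [456.7  31.8  27.3] phi -12.3 tilt -0.9999 w 84.8 F [ 0.2 -0.   0.8] 
 turn -0.005 then shift x,y,z [ 0.0063 -0.0032 -0.0013] len 0.007
```

>>> jog_arm(
  rows=[0.003,-0.001,0,0,0.003,-0.001,0,0,0.002,-0.001,0,0,0,0,0,0,0,0,0,0,0,0,0,0,0,0,0,0,0,0,0,0],
)

```text
time_s: 4.25
tcp_pos: [453.2, 32.4, 18.0]
ee_rot: [0.554, 0.44, -0.548, 0.447]
wrist_force: [-0.8, -1.0, -1.1]
gripper_width: 85.0
```

```bash
python3 -c "
from h import *
go(453.8,33.8,21,-12)"
```

```text
t 4.25 tcp [453.2  32.4  18. ] phi -12.3 tilt -0.9999 w 85.0 F [-0.8 -1.  -1.1] 
 turn -0.005 then shift x,y,z [-0.003   0.0003 -0.0015] len 0.003
```

>>> jog_arm(
  rows=[-0.002,0,0,0,0,0,0,0,0,0,0,0,0,0,0,0,0,0,0,0,0,0,0,0,0,0,0,0,0,0,0,0],
  claw=0.04,
  force=40,
)

```text
time_s: 4.92
tcp_pos: [453.5, 32.4, 20.6]
ee_rot: [0.554, 0.44, -0.547, 0.447]
wrist_force: [0.0, 1.0, 1.9]
gripper_width: 49.1
```

```bash
python3 -c "
from h import *
go(533.5,-203,90,-3.3)"
```

```text
t 4.92 tcp [453.5  32.4  20.6] phi -12.3 tilt -0.9999 w 49.1 F [0.  1.  1.9] 
 turn -0.157 then shift x,y,z [-0.0694  0.0935  0.2304] len 0.258
```

>>> jog_arm(
  rows=[-0.01,0,0,0,-0.02,0,0,0,-0.025,0,0,0,-0.015,0,0,-0.078,0,0,0,-0.078,0,0.008,0.02,0,0,0.011,0.026,0,0,0.011,0.026,0],
)

```text
time_s: 5.58
tcp_pos: [477.7, -39.2, 99.7]
ee_rot: [0.514, 0.485, -0.508, 0.492]
wrist_force: [0.4, 0.1, -0.8]
gripper_width: 49.0
```

>>> jog_arm(
  rows=[0,0.011,0.026,0,0,0.011,0.026,0,0,0.011,0.026,0,0,0.011,0.026,0,0,0.011,0.026,0,0,0.006,0.014,0,0,0,0,0,0,0,0,0],
)

```text
time_s: 6.25
tcp_pos: [534.9, -198.3, 107.0]
ee_rot: [0.516, 0.483, -0.508, 0.493]
wrist_force: [-0.3, 1.4, -0.2]
gripper_width: 49.0
```

```bash
python3 -c "
from h import *
go(533.5,-203,90,-3.3)"
```

```text
t 6.25 tcp [ 534.9 -198.3  107. ] phi -2.8 tilt -0.9998 w 49.0 F [-0.3  1.4 -0.2] 
 turn 0.01 then shift x,y,z [ 0.017  -0.0012  0.0048] len 0.018
```

```bash
python3 -c "
from h import *
wobj(22,32,533,-203,85,'w2')
o=get_obs();d=get_image('wrist');Pt,Pw=wcloud(d,o)
f=d['frame'].astype(int);m=(f.min(-1)>200)&(abs(Pw[...,2]-28)<6)&(np.hypot(Pw[...,0]-533,Pw[...,1]+203)<60)
P=Pw[m];print(len(P),cv2.minEnclosingCircle(P[:,:2].astype(np.float32)),P.min(0),P.max(0))
m=(abs(Pt[...,2])<27)&(Pt[...,0]>-15)&(Pt[...,0]<35)&(abs(Pt[...,1])<40)&(d['z_map']>0);q=Pt[m];print('held tool frame',len(q),np.percentile(q,[1,50,99],axis=0).round(1))
"
```

```text
10990 z 25.1 30.5 rect ((548.72119140625, -202.7716827392578), (110.39234924316406, 73.45775604248047), 86.42765045166016) circ ((548.2386474609375, -202.9040985107422), 64.86456298828125) mid [ 551.8 -202.9   27.8]
5242 ((535.5127563476562, -201.970947265625), 43.220787048339844) [ 518.18838001 -244.94694847   27.01656831] [ 578.13633054 -159.05986754   31.60640043]
held tool frame 12332 [[-12.8 -23.6 -25.2]
 [ -8.    6.6  -0.6]
 [ 12.4  24.7  24.3]]
```

View pics/w2.png

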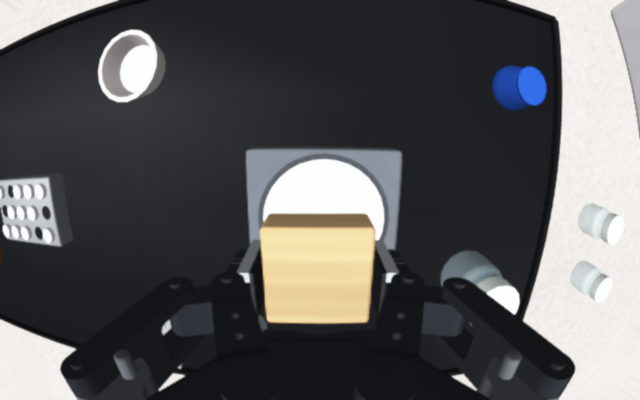

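The riser hangs square in the grip at (318,268) above the plate. The two estimates of the plate centre agree within 2 mm, at about (534.3,-202.5). Its underside is about 16.5 mm below the TCP, so I'll lower it.

>>> jog_arm(
  rows=[0.01,0,0.004,0.005,0.015,-0.001,0,0,0.015,0,0,0,0.008,0,0,0,0.003,0,0,0,0,0,0,0,0,0,0,0,0,0,0,0],
)

```text
time_s: 7.02
tcp_pos: [533.8, -197.3, 53.8]
ee_rot: [0.516, 0.483, -0.508, 0.493]
wrist_force: [-1.4, -0.5, -1.0]
gripper_width: 49.1
```

```bash
python3 -c "
from h import *
go(534.3,-202.5,44.6,-3.3)"
```

```text
t 7.02 tcp [ 533.8 -197.3   53.8] phi -2.7 tilt -0.9998 w 49.1 F [-1.4 -0.5 -1. ] 
 turn 0.01 then shift x,y,z [0.0092 0.0008 0.0051] len 0.011
```

>>> jog_arm(
  rows=[0,0,0.003,0.004,0,0,0.003,0.004,0,0,0.002,0,0.003,0,0,0,0.003,0,0,0,0,0,0,0,0,0,0,0,0,0,0,0],
)

```text
time_s: 7.68
tcp_pos: [534.3, -207.0, 49.3]
ee_rot: [0.518, 0.479, -0.51, 0.492]
wrist_force: [-0.5, -0.0, -1.3]
gripper_width: 49.3
```

```bash
python3 -c "
from h import *
go(534.3,-202.5,44.6,-3.3)"
```

```text
t 7.68 tcp [ 534.3 -207.    49.3] phi -3.3 tilt -0.9998 w 49.3 F [-0.5 -0.  -1.3] 
 turn 0.0 then shift x,y,z [ 0.0047 -0.0002 -0.0044] len 0.006
```

>>> jog_arm(
  rows=[0,0,-0.002,0,0,0,-0.002,0,0,0,0,0,0.002,0,0,0,0.001,0,0,0,0,0,0,0,0,0,0,0,0,0,0,0],
)

```text
time_s: 8.35
tcp_pos: [534.7, -202.2, 46.0]
ee_rot: [0.518, 0.479, -0.51, 0.492]
wrist_force: [-0.5, -0.4, -0.7]
gripper_width: 48.9
```

```bash
python3 -c "
from h import *
go(534.3,-202.5,44.6,-3.3)"
```

```text
t 8.35 tcp [ 534.7 -202.2   46. ] phi -3.3 tilt -0.9998 w 48.9 F [-0.5 -0.4 -0.7] 
 turn 0.001 then shift x,y,z [ 0.0014 -0.0003  0.0004] len 0.001
```

>>> jog_arm(
  rows=[0.001,0,0,0,0.001,0,0,0,0,0,0,0,0,0,0,0,0,0,0,0,0,0,0,0,0,0,0,0,0,0,0,0],
)

```text
time_s: 9.02
tcp_pos: [535.1, -202.4, 44.9]
ee_rot: [0.519, 0.479, -0.509, 0.492]
wrist_force: [-0.6, 0.8, 1.4]
gripper_width: 49.2
```

>>> jog_arm(
  rows=[0.001,0,0,0,0,0,0,0,0,0,0,0,0,0,0,0,0,0,0,0,0,0,0,0,0,0,0,0,0,0,0,0],
)

```text
time_s: 9.68
tcp_pos: [535.3, -202.5, 44.9]
ee_rot: [0.519, 0.479, -0.509, 0.492]
wrist_force: [-0.4, -0.5, 1.9]
gripper_width: 48.9
```

>>> jog_arm(
  rows=[0.001,0,0,0,0.001,0,0,0,0,0,0,0,0,0,0,0,0,0,0,0,0,0,0,0,0,0,0,0,0,0,0,0],
)

```text
time_s: 10.35
tcp_pos: [535.5, -202.5, 44.9]
ee_rot: [0.519, 0.479, -0.509, 0.493]
wrist_force: [-0.3, 0.5, 3.8]
gripper_width: 49.6
```

Contact: the force is rising and the height has stopped. I'll release and go up.

>>> jog_arm(
  rows=[0,0,0,0,0,0,0,0,0,0,0,0,0,0,0,0,0,0,0,0,0,0,0,0,0,0,0,0,0,0,0,0],
  claw=0.085,
)

```text
time_s: 11.02
tcp_pos: [535.3, -202.5, 44.3]
ee_rot: [0.519, 0.479, -0.509, 0.492]
wrist_force: [-0.5, 0.1, 0.2]
gripper_width: 85.0
```

>>> jog_arm(
  rows=[-0.02,0,0,0,-0.025,0,0,0,-0.025,0,0,0,-0.025,0,0,0,-0.015,0,0,0,0,0,0,0,0,0,0,0,0,0,0,0],
)

```text
time_s: 11.68
tcp_pos: [531.8, -201.4, 157.6]
ee_rot: [0.518, 0.48, -0.51, 0.491]
wrist_force: [-0.3, -0.5, -0.3]
gripper_width: 84.4
```

```bash
python3 -c "
from h import *
wobj(45,60,534,-203,45)
o=get_obs();d=get_image('wrist');Pt,Pw=wcloud(d,o)
f=d['frame'].astype(int);m=(f.min(-1)>200)&(abs(Pw[...,2]-28)<6)&(np.hypot(Pw[...,0]-533,Pw[...,1]+203)<60)
P=Pw[m];print(len(P),cv2.minEnclosingCircle(P[:,:2].astype(np.float32)))
m=(abs(Pw[...,2]-28)<4)&(np.hypot(Pw[...,0]-533,Pw[...,1]+203)<85);print('base',cv2.minAreaRect(Pw[m][:,:2].astype(np.float32)))
go(662,-60,160,-3.3)
"
```

```text
3868 z 49.4 54.3 rect ((534.8831176757812, -201.994384765625), (50.70346450805664, 51.226158142089844), 86.28870391845703) circ ((535.6205444335938, -201.6337890625), 34.29999542236328) mid [ 535.8 -202.    51.8]
3559 ((534.9100952148438, -202.0971221923828), 43.37158203125)
base ((531.689208984375, -201.9736328125), (110.87789916992188, 106.97927856445312), 86.9373550415039)
t 11.78 tcp [ 531.5 -201.3  156.8] phi -3.3 tilt -0.9998 w 85.0 F [-0.8 -0.7 -0.6] 
 turn 0.001 then shift x,y,z [-0.0032  0.1222 -0.1485] len 0.192
```

The riser sits centred on the plate to within 0.1 mm in the wrist view and square with it. Next is the dish.

>>> jog_arm(
  rows=[0,0.012,-0.015,0,0,0.024,-0.029,0,0,0.024,-0.03,0,0,0.024,-0.03,0,0,0.024,-0.028,0,0,0.012,-0.016,0,0,0,0,0,0,0,0,0],
)

```text
time_s: 12.45
tcp_pos: [662.4, -53.6, 148.4]
ee_rot: [0.516, 0.483, -0.513, 0.486]
wrist_force: [-0.7, 0.2, -1.0]
gripper_width: 85.0
```

```bash
python3 -c "
from h import *
go(662,-60,160,-3.3)
wobj(20,40,662,-60,45)
go(662,-60,160,-3.3)
"
```

```text
t 12.45 tcp [662.4 -53.6 148.4] phi -3.4 tilt -1.0 w 85.0 F [-0.7  0.2 -1. ] 
 turn -0.003 then shift x,y,z [-0.0116  0.      0.0064] len 0.013
1494 z 20.3 32.0 rect ((662.7367553710938, -58.67459487915039), (56.3333854675293, 56.769500732421875), 46.14008712768555) circ ((662.0548095703125, -58.78908920288086), 29.038503646850586) mid [662.5 -58.6  26.2]
t 12.5 tcp [662.  -53.8 148.3] phi -3.5 tilt -1.0 w 85.2 F [-1.9  0.7 -1.5] 
 turn -0.003 then shift x,y,z [-0.0117  0.0003  0.0062] len 0.013
```

>>> jog_arm(
  rows=[0.01,0,0.002,0,0.025,0,0.002,0,0.028,0,0.001,0,0.028,0,0,0,0.02,0,0,0,0.005,0,0,0,0,0,0,0,0,0,0,0],
)

```text
time_s: 13.17
tcp_pos: [657.2, -67.1, 24.4]
ee_rot: [0.518, 0.481, -0.516, 0.484]
wrist_force: [-0.0, 0.7, 0.5]
gripper_width: 85.2
```

```bash
python3 -c "
from h import *
go(662.2,-58.8,22,-3.3)
"
```

```text
t 13.17 tcp [657.2 -67.1  24.4] phi -3.9 tilt -1.0 w 85.2 F [-0.   0.7  0.5] 
 turn -0.011 then shift x,y,z [ 0.0024  0.0046 -0.0085] len 0.01
```

>>> jog_arm(
  rows=[0,0.002,-0.0025,-0.005,0,0.002,-0.0025,-0.005,0.001,0,-0.0025,0,0.001,0,0,0,0,0,0,0,0,0,0,0,0,0,0,0,0,0,0,0],
)

```text
time_s: 13.83
tcp_pos: [664.5, -59.9, 28.4]
ee_rot: [0.517, 0.482, -0.512, 0.489]
wrist_force: [-0.1, 0.4, -1.3]
gripper_width: 85.1
```

```bash
python3 -c "
from h import *
go(662.2,-58.8,22,-3.3)
"
```

```text
t 13.83 tcp [664.5 -59.9  28.4] phi -3.3 tilt -0.9999 w 85.1 F [-0.1  0.4 -1.3] 
 turn 0.0 then shift x,y,z [ 0.0064 -0.0024 -0.001 ] len 0.007
```

>>> jog_arm(
  rows=[0.002,-0.001,-0.001,0,0.002,-0.001,0,0,0.002,0,0,0,0,0,0,0,0,0,0,0,0,0,0,0,0,0,0,0,0,0,0,0],
)

```text
time_s: 14.5
tcp_pos: [662.1, -58.8, 21.3]
ee_rot: [0.517, 0.482, -0.512, 0.489]
wrist_force: [-0.2, 0.1, -0.9]
gripper_width: 85.1
```

```bash
python3 -c "
from h import *
go(662.2,-58.8,22,-3.3)
"
```

```text
t 14.5 tcp [662.1 -58.8  21.3] phi -3.3 tilt -0.9999 w 85.1 F [-0.2  0.1 -0.9] 
 turn 0.0 then shift x,y,z [-0.0007  0.0001  0.    ] len 0.001
```

>>> jog_arm(
  rows=[0,0,0,0,0,0,0,0,0,0,0,0,0,0,0,0,0,0,0,0,0,0,0,0,0,0,0,0,0,0,0,0],
  claw=0.045,
  force=40,
)

```text
time_s: 15.17
tcp_pos: [662.5, -58.9, 22.4]
ee_rot: [0.517, 0.482, -0.512, 0.489]
wrist_force: [0.9, 0.9, 0.7]
gripper_width: 54.7
```

>>> jog_arm(
  rows=[-0.005,0,0,0,-0.015,0,0,0,-0.02,0,0,0,-0.02,0,0,0,-0.02,0,0,0,-0.015,0,0,0,0,0,0,0,0,0,0,0],
)

```text
time_s: 15.83
tcp_pos: [660.2, -58.5, 121.8]
ee_rot: [0.516, 0.482, -0.512, 0.488]
wrist_force: [-0.2, 0.4, -1.8]
gripper_width: 54.9
```

```bash
python3 -c "
from h import *
o=get_obs();d=get_image('wrist');save(d['frame'],'w3');Pt,Pw=wcloud(d,o)
m=(abs(Pt[...,2])<32)&(Pt[...,0]>-20)&(Pt[...,0]<40)&(abs(Pt[...,1])<40)&(d['z_map']>0);q=Pt[m];print('held tool frame',len(q),np.percentile(q,[0,1,50,99,100],axis=0).round(1))
go(534.9,-202,110,-3.3)
"
```

```text
held tool frame 12261 [[-20.  -28.2 -32. ]
 [-18.3 -25.2 -29.7]
 [  2.3  -2.5  -0.7]
 [ 13.8  27.6  29.5]
 [ 17.4  29.1  32. ]]
t 15.88 tcp [660.3 -58.5 121.8] phi -3.3 tilt -0.9999 w 55.0 F [ 0.4  0.2 -0.5] 
 turn -0.0 then shift x,y,z [ 0.0118 -0.117   0.1505] len 0.191
```

View pics/w3.png

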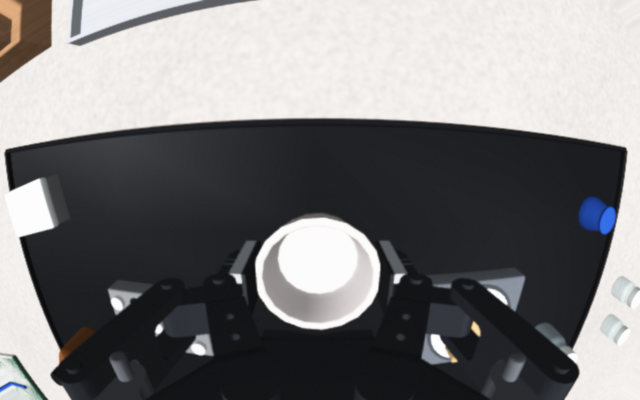

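The dish hangs level and centred in the grip at (318,272). Now I'll carry it over the riser.

>>> jog_arm(
  rows=[0,-0.012,0.015,0,0,-0.02,0.026,0,0,-0.02,0.026,0,0,-0.02,0.026,0,0,-0.02,0.026,0,0,-0.012,0.015,0,0,-0.006,0.007,0,0,0,0,0],
)

```text
time_s: 16.55
tcp_pos: [534.7, -195.4, 111.0]
ee_rot: [0.514, 0.487, -0.513, 0.485]
wrist_force: [-0.1, 0.3, -1.2]
gripper_width: 55.0
```

>>> jog_arm(
  rows=[0,0,0,0,0,0,0,0,0,0,0,0,0,0,0,0,0,0,0,0,0,0,0,0,0,0,0,0,0,0,0,0],
)

```text
time_s: 17.22
tcp_pos: [537.4, -191.5, 109.2]
ee_rot: [0.513, 0.489, -0.512, 0.486]
wrist_force: [0.1, 0.0, -0.7]
gripper_width: 54.7
```

```bash
python3 -c "
from h import *
go(534.5,-202,75,-3.3)
"
```

```text
t 17.22 tcp [ 537.4 -191.5  109.2] phi -2.9 tilt -1.0 w 54.7 F [ 0.1  0.  -0.7] 
 turn 0.007 then shift x,y,z [ 0.0342 -0.0022  0.0107] len 0.036
```

>>> jog_arm(
  rows=[0,-0.001,0.003,0.003,0,-0.001,0.003,0.003,0.005,0,0.003,0,0.008,0,0,0,0.007,0,0,0,0.004,0,0,0,0,0,0,0,0,0,0,0],
)

```text
time_s: 17.88
tcp_pos: [534.1, -201.3, 81.7]
ee_rot: [0.515, 0.487, -0.514, 0.483]
wrist_force: [0.2, -0.1, -1.4]
gripper_width: 54.9
```

```bash
python3 -c "
from h import *
go(534.5,-202,72,-3.3)
"
```

```text
t 17.88 tcp [ 534.1 -201.3   81.7] phi -3.3 tilt -1.0 w 54.9 F [ 0.2 -0.1 -1.4] 
 turn -0.0 then shift x,y,z [0.0097 0.0004 0.0006] len 0.01
```

>>> jog_arm(
  rows=[0.003,0,0.0005,0,0.003,0,0,0,0.002,0,0,0,0,0,0,0,0,0,0,0,0,0,0,0,0,0,0,0,0,0,0,0],
)

```text
time_s: 18.55
tcp_pos: [534.4, -201.7, 73.4]
ee_rot: [0.515, 0.487, -0.513, 0.484]
wrist_force: [-0.4, 0.7, -1.0]
gripper_width: 54.9
```

```bash
python3 -c "
from h import *
go(534.5,-202,70.4,-3.3)
"
```

```text
t 18.55 tcp [ 534.4 -201.7   73.4] phi -3.3 tilt -1.0 w 54.9 F [-0.4  0.7 -1. ] 
 turn -0.0 then shift x,y,z [0.003  0.0001 0.0002] len 0.003
```

>>> jog_arm(
  rows=[0.001,0,0,0,0.001,0,0,0,0,0,0,0,0,0,0,0,0,0,0,0,0,0,0,0,0,0,0,0,0,0,0,0],
)

```text
time_s: 19.22
tcp_pos: [534.6, -201.8, 71.5]
ee_rot: [0.515, 0.487, -0.513, 0.484]
wrist_force: [0.7, 0.2, -1.2]
gripper_width: 55.1
```

>>> jog_arm(
  rows=[0.001,0,0,0,0,0,0,0,0,0,0,0,0,0,0,0,0,0,0,0,0,0,0,0,0,0,0,0,0,0,0,0],
)

```text
time_s: 19.88
tcp_pos: [534.6, -201.8, 70.6]
ee_rot: [0.515, 0.487, -0.513, 0.484]
wrist_force: [-0.4, -0.5, 0.2]
gripper_width: 54.9
```

>>> jog_arm(
  rows=[0.001,0,0,0,0.001,0,0,0,0,0,0,0,0,0,0,0,0,0,0,0,0,0,0,0,0,0,0,0,0,0,0,0],
)

```text
time_s: 20.55
tcp_pos: [534.8, -201.9, 70.5]
ee_rot: [0.515, 0.486, -0.513, 0.485]
wrist_force: [-0.3, 0.4, 2.3]
gripper_width: 54.7
```

Contact with the riser. Releasing, then rising and checking.

>>> jog_arm(
  rows=[0,0,0,0,0,0,0,0,0,0,0,0,0,0,0,0,0,0,0,0,0,0,0,0,0,0,0,0,0,0,0,0],
  claw=0.085,
)

```text
time_s: 21.22
tcp_pos: [534.8, -201.9, 70.3]
ee_rot: [0.515, 0.486, -0.513, 0.484]
wrist_force: [-0.4, 0.6, 0.1]
gripper_width: 85.3
```

>>> jog_arm(
  rows=[-0.015,0,0,0,-0.025,0,0,0,-0.025,0,0,0,-0.025,0,0,0,-0.015,0,0,0,0,0,0,0,0,0,0,0,0,0,0,0],
)

```text
time_s: 21.88
tcp_pos: [534.0, -201.9, 178.3]
ee_rot: [0.515, 0.487, -0.514, 0.484]
wrist_force: [0.3, -0.5, -0.7]
gripper_width: 84.9
```

```bash
python3 -c "
from h import *
wobj(71,85,534,-203,45,'w4')
wobj(46,56,534,-203,45)
go(468,-326,175,-3.3)
"
```

```text
1528 z 71.2 79.9 rect ((534.7593383789062, -200.6791534423828), (55.940673828125, 56.93028259277344), 89.07515716552734) circ ((534.712890625, -201.1577911376953), 29.114526748657227) mid [ 535.  -201.3   75.6]
359 z 49.0 55.7 rect ((541.6387329101562, -202.86610412597656), (49.95917510986328, 36.33585739135742), 86.35892486572266) circ ((545.684326171875, -202.49526977539062), 27.54715347290039) mid [ 547.6 -203.5   52.4]
t 21.98 tcp [ 533.7 -201.7  177.6] phi -3.3 tilt -1.0 w 84.8 F [ 1.  -0.1 -0.9] 
 turn -0.0 then shift x,y,z [ 0.0026 -0.0584  0.1279] len 0.141
```

View pics/w4.png

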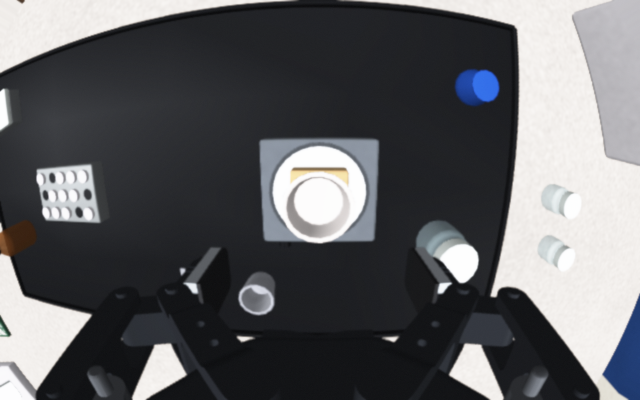

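The dish stands upright on the riser at (319,200), centred to about 1 mm. Next is the tall jar at (448,250).

>>> jog_arm(
  rows=[0,-0.008,0.018,0,0,-0.013,0.029,0,0,-0.013,0.029,0,0,-0.013,0.029,0,0,-0.006,0.014,0,0,0,0,0,0,0,0,0,0,0,0,0],
)

```text
time_s: 22.65
tcp_pos: [469.7, -319.5, 168.7]
ee_rot: [0.514, 0.492, -0.514, 0.479]
wrist_force: [0.1, -1.2, 0.3]
gripper_width: 84.9
```

```bash
python3 -c "
from h import *
wobj(62,80,468,-326,40)
go(468,-326,175,-3.3)
"
```

```text
2399 z 64.5 72.2 rect ((469.9721374511719, -326.73968505859375), (41.8633918762207, 43.17490768432617), 86.74430847167969) circ ((470.1181640625, -326.71295166015625), 21.7738037109375) mid [ 470.6 -326.7   68.4]
t 22.7 tcp [ 469.9 -319.2  168.7] phi -3.1 tilt -0.9998 w 84.6 F [-0.3  0.   0.6] 
 turn 0.003 then shift x,y,z [-0.0063 -0.0015  0.0069] len 0.009
```

>>> jog_arm(
  rows=[0,0,0.0025,0,0,0,0.0025,0,0,0,0.002,0,0.015,0,0,0,0.018,0,0,0,0.015,0,0,0,0,0,0,0,0,0,0,0],
)

```text
time_s: 23.37
tcp_pos: [471.9, -323.1, 120.2]
ee_rot: [0.512, 0.493, -0.512, 0.482]
wrist_force: [0.8, -0.7, 0.8]
gripper_width: 84.9
```

```bash
python3 -c "
from h import *
go(470,-326.7,38,-3.3)
"
```

```text
t 23.37 tcp [ 471.9 -323.1  120.2] phi -2.8 tilt -0.9999 w 84.9 F [ 0.8 -0.7  0.8] 
 turn 0.009 then shift x,y,z [ 0.0822 -0.0017  0.0037] len 0.082
```

>>> jog_arm(
  rows=[0.005,-0.001,0.002,0.004,0.015,0,0.001,0.004,0.02,0,0,0,0.02,0,0,0,0.012,0,0,0,0.004,0,0,0,0,0,0,0,0,0,0,0],
)

```text
time_s: 24.03
tcp_pos: [472.7, -327.9, 47.3]
ee_rot: [0.515, 0.488, -0.514, 0.483]
wrist_force: [0.1, -0.4, 0.2]
gripper_width: 85.3
```

```bash
python3 -c "
from h import *
go(470,-326.7,38,-3.3)
"
```

```text
t 24.03 tcp [ 472.7 -327.9   47.3] phi -3.3 tilt -1.0 w 85.3 F [ 0.1 -0.4  0.2] 
 turn 0.0 then shift x,y,z [ 0.0093 -0.0028 -0.001 ] len 0.01
```

>>> jog_arm(
  rows=[0.004,-0.001,-0.001,0,0.004,-0.001,0,0,0,-0.0005,0,0,0,0,0,0,0,0,0,0,0,0,0,0,0,0,0,0,0,0,0,0],
)

```text
time_s: 24.7
tcp_pos: [471.3, -327.8, 42.4]
ee_rot: [0.515, 0.486, -0.514, 0.485]
wrist_force: [0.5, 0.1, -0.4]
gripper_width: 85.1
```

>>> jog_arm(
  rows=[0,0,0,0,0,0,0,0,0,0,0,0,0,0,0,0,0,0,0,0,0,0,0,0,0,0,0,0,0,0,0,0],
  claw=0.035,
  force=50,
)

```text
time_s: 25.37
tcp_pos: [471.5, -328.0, 43.1]
ee_rot: [0.515, 0.486, -0.513, 0.485]
wrist_force: [-0.9, 0.4, 2.0]
gripper_width: 45.3
```

```bash
python3 -c "
from h import *
go(470,-326.7,38,-3.3)
"
```

```text
t 25.37 tcp [ 471.5 -328.    43.1] phi -3.3 tilt -1.0 w 45.3 F [-0.9  0.4  2. ] 
 turn 0.0 then shift x,y,z [ 0.0051 -0.0016 -0.0012] len 0.005
```

Jar gripped. I'll lift it high and carry it over the dish to the midpoint.

>>> jog_arm(
  rows=[-0.006,0,0,0,-0.015,0,0,0,-0.025,0,0,0,-0.025,0,0,0,-0.02,0,0,0,-0.01,0,0,0,0,0,0,0,0,0,0,0],
)

```text
time_s: 26.03
tcp_pos: [470.5, -327.3, 148.3]
ee_rot: [0.515, 0.487, -0.514, 0.484]
wrist_force: [-0.6, -0.4, -1.7]
gripper_width: 45.3
```

```bash
python3 -c "
from h import *
o=get_obs();d=get_image('wrist');Pt,Pw=wcloud(d,o)
m=(abs(Pt[...,2])<27)&(Pt[...,0]>-45)&(Pt[...,0]<45)&(abs(Pt[...,1])<30)&(d['z_map']>0);q=Pt[m];print('held',len(q),np.percentile(q,[0,1,50,99,100],axis=0).round(1))
q=q[q[:,0]<-22];print('lid',len(q),cv2.minEnclosingCircle(q[:,1:].astype(np.float32)))
go(544.5,-48,150,-3.3)
"
```

```text
held 13621 [[-45.  -16.4 -27. ]
 [-42.5 -13.7 -26. ]
 [-26.9  10.6  -0.3]
 [ 29.7  21.9  26.1]
 [ 34.7  23.   27. ]]
lid 8439 ((6.32061243057251, 0.00829747412353754), 28.151124954223633)
t 26.08 tcp [ 470.5 -327.3  148.1] phi -3.3 tilt -1.0 w 45.3 F [-0.3 -0.1 -0.9] 
 turn 0.0 then shift x,y,z [-0.0019  0.0578 -0.2831] len 0.289
```

>>> jog_arm(
  rows=[0,0.003,-0.012,0,0,0.005,-0.022,0,0,0.006,-0.03,0,0,0.007,-0.032,0,0,0.007,-0.032,0,0,0.007,-0.032,0,0,0.007,-0.032,0,0,0.006,-0.03,0],
)

```text
time_s: 26.75
tcp_pos: [528.9, -99.0, 138.2]
ee_rot: [-0.515, -0.49, 0.517, -0.476]
wrist_force: [-0.2, -0.5, -1.2]
gripper_width: 45.4
```

>>> jog_arm(
  rows=[0,0.005,-0.022,0,0,0.004,-0.018,0,0,0.002,-0.01,0,0,0,-0.004,0,0,0,0,0,0,0,0,0,0,0,0,0,0,0,0,0],
)

```text
time_s: 27.42
tcp_pos: [541.0, -36.1, 132.0]
ee_rot: [-0.512, -0.495, 0.518, -0.475]
wrist_force: [0.6, -0.2, -0.5]
gripper_width: 45.3
```

```bash
python3 -c "
from h import *
go(544,-48,60,-3.3)
"
```

```text
t 27.42 tcp [541.  -36.1 132. ] phi -3.5 tilt -0.9996 w 45.3 F [ 0.6 -0.2 -0.5] 
 turn -0.003 then shift x,y,z [0.072  0.0037 0.0117] len 0.073
```

>>> jog_arm(
  rows=[0.003,0.001,0.003,0,0.008,0.001,0.004,0,0.012,0.001,0.003,0,0.012,0,0,0,0.01,0,0,0,0.005,0,0,0,0,0,0,0,0,0,0,0],
)

```text
time_s: 28.08
tcp_pos: [541.3, -50.5, 75.1]
ee_rot: [-0.513, -0.494, 0.519, -0.473]
wrist_force: [0.5, -0.8, -0.6]
gripper_width: 45.4
```

```bash
python3 -c "
from h import *
go(544,-48,46,-3.3);print(Ro.from_quat(get_obs()['ee_rot']).as_matrix()[:,0].round(4))
"
```

```text
t 28.08 tcp [541.3 -50.5  75.1] phi -3.7 tilt -0.9995 w 45.4 F [ 0.5 -0.8 -0.6] 
 turn -0.008 then shift x,y,z [ 0.0291  0.0026 -0.0027] len 0.029
[-0.0267  0.015  -0.9995]
```

The tool has picked up 1.75° of tilt. I'll lift and shift away quickly, then come back slowly, to see if that undoes it before setting the jar down.

>>> jog_arm(
  rows=[-0.02,0,0,0,-0.025,0,0,0,-0.015,0,0,0,0,-0.01,0.025,0,0,-0.01,0.03,0,0,-0.01,0.025,0,0,0,0,0,0,0,0,0],
)

```text
time_s: 28.75
tcp_pos: [507.7, -131.7, 140.9]
ee_rot: [-0.513, -0.493, 0.518, -0.475]
wrist_force: [-0.2, 0.0, -0.8]
gripper_width: 45.4
```

```bash
python3 -c "
from h import *
go(544,-48,120,-3.3);print(Ro.from_quat(get_obs()['ee_rot']).as_matrix()[:,0].round(4))
"
```

```text
t 28.75 tcp [ 507.7 -131.7  140.9] phi -3.5 tilt -0.9997 w 45.4 F [-0.2  0.  -0.8] 
 turn -0.004 then shift x,y,z [ 0.0209  0.0314 -0.0856] len 0.094
[-0.0228  0.013  -0.9997]
```

>>> jog_arm(
  rows=[0,-0.03,-0.02,0,0,-0.035,-0.02,0,0,-0.03,-0.015,0,0,0,0,0,0,0,0,0,0,0.006,-0.001,0,0,0.008,-0.001,0,0,0.008,-0.001,0],
)

```text
time_s: 29.42
tcp_pos: [438.6, -65.2, 144.4]
ee_rot: [-0.513, -0.492, 0.517, -0.476]
wrist_force: [-0.3, -0.6, -0.8]
gripper_width: 45.6
```

```bash
python3 -c "
from h import *
go(544,-48,110,-3.3);print(Ro.from_quat(get_obs()['ee_rot']).as_matrix()[:,0].round(4))
"
```

```text
t 29.42 tcp [438.6 -65.2 144.4] phi -3.5 tilt -0.9997 w 45.6 F [-0.3 -0.6 -0.8] 
 turn -0.004 then shift x,y,z [ 0.0344  0.1042 -0.0232] len 0.112
[-0.0193  0.0128 -0.9997]
```

>>> jog_arm(
  rows=[0.003,0.009,-0.002,-0.002,0.003,0.009,-0.002,-0.002,0.003,0.009,-0.002,0,0.003,0.009,-0.002,0,0.003,0.009,-0.002,0,0.003,0.009,-0.002,0,0.003,0.009,-0.002,0,0.003,0.009,-0.002,0],
)

```text
time_s: 30.08
tcp_pos: [523.1, -52.6, 112.7]
ee_rot: [-0.511, -0.495, 0.517, -0.476]
wrist_force: [0.2, 0.2, -1.1]
gripper_width: 45.4
```

>>> jog_arm(
  rows=[0.003,0.007,-0.002,0,0.003,0.007,-0.001,0,0.003,0.004,0,0,0.003,0.002,0,0,0,0,0,0,0,0,0,0,0,0,0,0,0,0,0,0],
)

```text
time_s: 30.75
tcp_pos: [547.0, -50.0, 95.0]
ee_rot: [-0.51, -0.496, 0.517, -0.475]
wrist_force: [0.6, -0.4, -1.8]
gripper_width: 45.6
```

```bash
python3 -c "
from h import *
go(544,-48,60,-3.3);print(Ro.from_quat(get_obs()['ee_rot']).as_matrix()[:,0].round(4))
"
```

```text
t 30.75 tcp [547. -50.  95.] phi -3.2 tilt -0.9995 w 45.6 F [ 0.6 -0.4 -1.8] 
 turn 0.001 then shift x,y,z [ 0.035  -0.0031 -0.0018] len 0.035
[-0.0284  0.0154 -0.9995]
```

>>> jog_arm(
  rows=[0.008,-0.001,0,0,0.012,-0.001,0,0,0.01,0,0,0,0.004,0,0,0,0,0,0,0,0,0,0,0,0,0,0,0,0,0,0,0],
)

```text
time_s: 31.42
tcp_pos: [542.7, -49.4, 57.5]
ee_rot: [-0.51, -0.496, 0.518, -0.475]
wrist_force: [0.0, 0.1, -1.5]
gripper_width: 45.4
```

```bash
python3 -c "
from h import *
go(545,-48.6,45,-3.3);print(Ro.from_quat(get_obs()['ee_rot']).as_matrix()[:,0].round(4))
"
```

```text
t 31.42 tcp [542.7 -49.4  57.5] phi -3.3 tilt -0.9995 w 45.4 F [ 0.   0.1 -1.5] 
 turn 0.001 then shift x,y,z [ 0.0125  0.0023 -0.0009] len 0.013
[-0.0286  0.0154 -0.9995]
```

>>> jog_arm(
  rows=[0.003,0.001,-0.001,0,0.004,0.001,0,0,0.002,0,0,0,0,0,0,0,0,0,0,0,0,0,0,0,0,0,0,0,0,0,0,0],
)

```text
time_s: 32.08
tcp_pos: [545.3, -48.4, 48.4]
ee_rot: [-0.511, -0.496, 0.517, -0.475]
wrist_force: [-0.0, 0.1, -0.9]
gripper_width: 45.3
```

```bash
python3 -c "
from h import *
go(545,-48.6,43,-3.3);print(Ro.from_quat(get_obs()['ee_rot']).as_matrix()[:,0].round(4))
"
```

```text
t 32.08 tcp [545.3 -48.4  48.4] phi -3.3 tilt -0.9995 w 45.3 F [-0.   0.1 -0.9] 
 turn 0.001 then shift x,y,z [ 0.0054 -0.0003  0.0003] len 0.005
[-0.027   0.015  -0.9995]
```

Now ease down by millimetres with a light grip, so the jar can level itself on the floor.

>>> jog_arm(
  rows=[0.001,0,0,0,0.001,0,0,0,0.001,0,0,0,0,0,0,0,0,0,0,0,0,0,0,0,0,0,0,0,0,0,0,0],
  force=20,
)

```text
time_s: 32.75
tcp_pos: [545.4, -48.4, 45.3]
ee_rot: [-0.511, -0.496, 0.517, -0.475]
wrist_force: [0.7, 0.2, -0.8]
gripper_width: 45.2
```

>>> jog_arm(
  rows=[0.001,0,0,0,0.001,0,0,0,0,0,0,0,0,0,0,0,0,0,0,0,0,0,0,0,0,0,0,0,0,0,0,0],
)

```text
time_s: 33.42
tcp_pos: [545.4, -48.3, 43.4]
ee_rot: [-0.511, -0.496, 0.517, -0.475]
wrist_force: [-0.2, -0.2, -0.4]
gripper_width: 45.5
```

>>> jog_arm(
  rows=[0.001,0,0,0,0,0,0,0,0,0,0,0,0,0,0,0,0,0,0,0,0,0,0,0,0,0,0,0,0,0,0,0],
)

```text
time_s: 34.08
tcp_pos: [545.4, -48.4, 43.3]
ee_rot: [-0.511, -0.496, 0.517, -0.475]
wrist_force: [-0.7, 0.6, 1.3]
gripper_width: 45.1
```

>>> jog_arm(
  rows=[0.001,0,0,0,0.001,0,0,0,0.001,0,0,0,0.001,0,0,0,0,0,0,0,0,0,0,0,0,0,0,0,0,0,0,0],
)

```text
time_s: 34.75
tcp_pos: [545.6, -48.3, 43.4]
ee_rot: [-0.511, -0.495, 0.517, -0.476]
wrist_force: [-0.2, -0.6, -1.8]
gripper_width: 45.4
```

>>> jog_arm(
  rows=[0.001,0,0,0,0.001,0,0,0,0.001,0,0,0,0.001,0,0,0,0,0,0,0,0,0,0,0,0,0,0,0,0,0,0,0],
)

```text
time_s: 35.42
tcp_pos: [545.7, -48.3, 43.3]
ee_rot: [-0.511, -0.495, 0.517, -0.476]
wrist_force: [-2.1, -0.1, 3.6]
gripper_width: 45.4
```

```bash
python3 -c "
from h import *
go(545,-48.6,43,-3.3);print(Ro.from_quat(get_obs()['ee_rot']).as_matrix()[:,0].round(4))
"
```

```text
t 35.42 tcp [545.7 -48.3  43.3] phi -3.2 tilt -0.9996 w 45.4 F [-2.1 -0.1  3.6] 
 turn 0.002 then shift x,y,z [ 0.0003 -0.0007  0.0003] len 0.001
[-0.0238  0.0135 -0.9996]
```

>>> jog_arm(
  rows=[0.002,0,0,0,0.002,0,0,0,0.003,0,0,0,0.003,0,0,0,0.003,0,0,0,0.003,0,0,0,0.003,0,0,0,0.003,0,0,0],
)

```text
time_s: 36.08
tcp_pos: [546.1, -48.2, 42.8]
ee_rot: [-0.511, -0.493, 0.516, -0.479]
wrist_force: [-23.8, 4.5, 53.6]
gripper_width: 45.7
```

```bash
python3 -c "
from h import *
go(545,-48.6,43,-3.3);print(Ro.from_quat(get_obs()['ee_rot']).as_matrix()[:,0].round(4))
"
```

```text
t 36.08 tcp [546.1 -48.2  42.8] phi -3.1 tilt -0.9998 w 45.7 F [-23.8   4.5  53.6] 
 turn 0.004 then shift x,y,z [-0.0002 -0.0011  0.0005] len 0.001
[-0.0187  0.0104 -0.9998]
```

That push came out firmer than I meant (54 N at the wrist, through the held jar), so I'm stopping it. The tilt is down, and I'll relax the arm, then release.

>>> jog_arm(
  rows=[-0.0005,0,0,0,0,0,0,0,0,0,0,0,0,0,0,0,0,0,0,0,0,0,0,0,0,0,0,0,0,0,0,0],
)

```text
time_s: 36.75
tcp_pos: [545.8, -48.1, 43.2]
ee_rot: [-0.511, -0.494, 0.516, -0.479]
wrist_force: [-1.3, 0.8, 1.5]
gripper_width: 45.5
```

>>> jog_arm(
  rows=[0,0,0,0,0,0,0,0,0,0,0,0,0,0,0,0,0,0,0,0,0,0,0,0,0,0,0,0,0,0,0,0],
  claw=0.085,
)

```text
time_s: 37.42
tcp_pos: [546.1, -48.2, 43.2]
ee_rot: [-0.511, -0.494, 0.516, -0.479]
wrist_force: [0.5, -0.6, -0.2]
gripper_width: 85.0
```

>>> jog_arm(
  rows=[-0.01,0,0,0,-0.02,0,0,0,-0.025,0,0,0,-0.025,0,0,0,-0.02,0,0,0,-0.01,0,0,0,0,0,0,0,0,0,0,0],
)

```text
time_s: 38.08
tcp_pos: [547.5, -49.2, 161.2]
ee_rot: [-0.511, -0.494, 0.516, -0.479]
wrist_force: [-0.1, 0.4, -0.2]
gripper_width: 84.7
```

```bash
python3 -c "
from h import *
wobj(62,80,543,-48,40,'w5')
go(427,-132,160,-3.3);print(Ro.from_quat(get_obs()['ee_rot']).as_matrix()[:,0].round(4))
o=get_obs();d=get_image('wrist');Pt,Pw=wcloud(d,o)
def rect(x,y,lo,hi,w,h):
    q=Pw-[x,y,0];m=(q[...,2]>lo)&(q[...,2]<hi)&(abs(q[...,0])<w)&(abs(q[...,1])<h);print(m.sum(),cv2.minAreaRect(Pw[m][:,:2].astype(np.float32)))
rect(551,106,22,40,60,80);rect(427,-132,28,45,30,30)
"
```

```text
2503 z 64.3 72.2 rect ((543.7178344726562, -47.077903747558594), (42.69248962402344, 42.72890090942383), 23.357725143432617) circ ((543.5994873046875, -47.44026565551758), 22.003978729248047) mid [543.8 -47.4  68.2]
t 38.13 tcp [547.4 -49.2 160.9] phi -3.1 tilt -0.9997 w 85.0 F [ 0.5 -0.5  0.2] 
 turn 0.004 then shift x,y,z [ 0.0009 -0.1154  0.0896] len 0.146
[-0.0198  0.0106 -0.9997]
6563 ((552.6473388671875, 107.2115478515625), (111.13679504394531, 70.54745483398438), 86.97217559814453)
489 ((426.74444580078125, -125.48592376708984), (37.40776824951172, 26.678926467895508), 24.67203712463379)
```

View pics/w5.png

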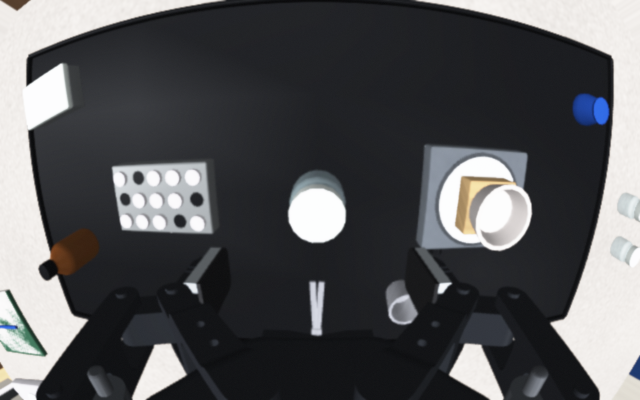

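The jar stands upright at (317,210), at (543.6,-47.4); the measured midpoint of base and rack is (543.7,-47.4). Now the steel cup at (402,300).

>>> jog_arm(
  rows=[0,-0.01,0.008,0,0,-0.022,0.017,0,0,-0.028,0.021,0,0,-0.028,0.021,0,0,-0.018,0.014,0,0,-0.005,0.004,0,0,0,0,0,0,0,0,0],
)

```text
time_s: 38.85
tcp_pos: [420.8, -130.1, 152.5]
ee_rot: [-0.508, -0.499, 0.518, -0.474]
wrist_force: [-0.2, -0.0, -0.2]
gripper_width: 84.7
```

```bash
python3 -c "
from h import *
wobj(30,50,427,-132,30)
go(427,-132,100,-3.3);print(Ro.from_quat(get_obs()['ee_rot']).as_matrix()[:,0].round(4))
"
```

```text
734 z 30.3 42.0 rect ((428.3677673339844, -130.49697875976562), (37.0829963684082, 36.3823356628418), 69.31629180908203) circ ((428.17816162109375, -130.65936279296875), 19.191925048828125) mid [ 428.5 -130.3   36.1]
t 38.9 tcp [ 421.1 -129.9  152.5] phi -3.0 tilt -0.9993 w 84.8 F [-0.3 -0.1 -0.9] 
 turn 0.006 then shift x,y,z [0.0525 0.006  0.0018] len 0.053
[-0.0344  0.0158 -0.9993]
```

>>> jog_arm(
  rows=[0,0.002,0.001,0.003,0.005,0.002,0.001,0.003,0.015,0.002,0,0,0.025,0,0,0,0.025,0,0,0,0.015,0,0,0,0,0,0,0,0,0,0,0],
)

```text
time_s: 39.57
tcp_pos: [429.3, -128.1, 61.5]
ee_rot: [-0.508, -0.499, 0.518, -0.474]
wrist_force: [-0.1, 0.3, 1.3]
gripper_width: 84.6
```

```bash
python3 -c "
from h import *
go(428.2,-130.7,27,-3.3);print(Ro.from_quat(get_obs()['ee_rot']).as_matrix()[:,0].round(4))
"
```

```text
t 39.57 tcp [ 429.3 -128.1   61.5] phi -3.0 tilt -0.9993 w 84.6 F [-0.1  0.3  1.3] 
 turn 0.005 then shift x,y,z [ 0.0345 -0.0009  0.0026] len 0.035
[-0.0345  0.0165 -0.9993]
```

>>> jog_arm(
  rows=[0.004,0,0.001,0.003,0.009,0,0.001,0,0.01,0,0,0,0.006,0,0,0,0.002,0,0,0,0,0,0,0,0,0,0,0,0,0,0,0],
)

```text
time_s: 40.23
tcp_pos: [430.2, -130.1, 29.8]
ee_rot: [-0.509, -0.497, 0.518, -0.474]
wrist_force: [-0.5, 0.5, 0.7]
gripper_width: 85.1
```

```bash
python3 -c "
from h import *
go(428.2,-130.7,27,-3.3);print(Ro.from_quat(get_obs()['ee_rot']).as_matrix()[:,0].round(4))
"
```

```text
t 40.23 tcp [ 430.2 -130.1   29.8] phi -3.2 tilt -0.9994 w 85.1 F [-0.5  0.5  0.7] 
 turn 0.002 then shift x,y,z [ 0.0028 -0.002   0.0007] len 0.004
[-0.0312  0.0149 -0.9994]
```

>>> jog_arm(
  rows=[0.002,-0.001,0,0,0,-0.001,0,0,0,0,0,0,0,0,0,0,0,0,0,0,0,0,0,0,0,0,0,0,0,0,0,0],
)

```text
time_s: 40.9
tcp_pos: [428.5, -130.3, 28.9]
ee_rot: [-0.51, -0.496, 0.518, -0.475]
wrist_force: [0.1, -0.1, -0.3]
gripper_width: 85.1
```

>>> jog_arm(
  rows=[0,0,0,0,0,0,0,0,0,0,0,0,0,0,0,0,0,0,0,0,0,0,0,0,0,0,0,0,0,0,0,0],
  claw=0.025,
  force=40,
)

```text
time_s: 41.57
tcp_pos: [428.8, -130.4, 29.3]
ee_rot: [-0.51, -0.496, 0.518, -0.475]
wrist_force: [-0.4, -0.1, 0.1]
gripper_width: 35.6
```

```bash
python3 -c "
from h import *
go(428.2,-130.7,27,-3.3);print(Ro.from_quat(get_obs()['ee_rot']).as_matrix()[:,0].round(4))
"
```

```text
t 41.57 tcp [ 428.8 -130.4   29.3] phi -3.2 tilt -0.9995 w 35.6 F [-0.4 -0.1  0.1] 
 turn 0.002 then shift x,y,z [ 0.0023 -0.0006  0.0004] len 0.002
[-0.0287  0.0137 -0.9995]
```

>>> jog_arm(
  rows=[-0.005,0,0,0,-0.012,0,0,0,-0.02,0,0,0,-0.025,0,0,0,-0.025,0,0,0,-0.015,0,0,0,-0.005,0,0,0,0,0,0,0],
)

```text
time_s: 42.23
tcp_pos: [430.8, -131.3, 141.7]
ee_rot: [-0.509, -0.497, 0.518, -0.474]
wrist_force: [-0.5, -0.5, -1.7]
gripper_width: 35.7
```

```bash
python3 -c "
from h import *
o=get_obs();d=get_image('wrist');save(d['frame'][150:,:],'w6')
go(627,103.2,150,-3.3);print(Ro.from_quat(get_obs()['ee_rot']).as_matrix()[:,0].round(4))
"
```

```text
t 42.28 tcp [ 430.7 -131.3  141. ] phi -3.2 tilt -0.9994 w 35.7 F [0.4 0.1 0. ] 
 turn 0.002 then shift x,y,z [-0.009   0.1825 -0.2454] len 0.306
[-0.0321  0.0153 -0.9994]
```

View pics/w6.png

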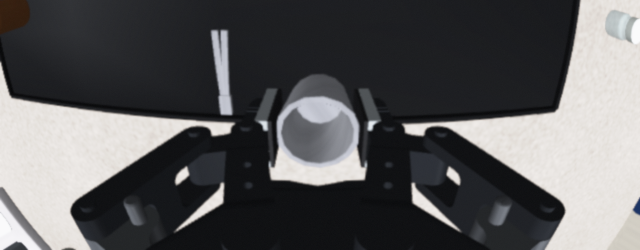

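The cup is held upright between the pads at crop (318,130). I'll carry it over to behind the rack.

>>> jog_arm(
  rows=[-0.002,0.006,-0.008,0,-0.002,0.012,-0.016,0,-0.001,0.015,-0.02,0,-0.001,0.015,-0.02,0,0,0.015,-0.02,0,0,0.015,-0.02,0,0,0.015,-0.02,0,0,0.015,-0.02,0],
)

```text
time_s: 42.95
tcp_pos: [548.3, 13.9, 136.2]
ee_rot: [-0.508, -0.499, 0.522, -0.469]
wrist_force: [0.8, -0.1, 0.2]
gripper_width: 35.3
```

>>> jog_arm(
  rows=[0,0.015,-0.02,0,0,0.015,-0.02,0,0,0.015,-0.02,0,0,0.013,-0.018,0,0,0.008,-0.011,0,0,0.004,-0.005,0,0,0,0,0,0,0,0,0],
)

```text
time_s: 43.62
tcp_pos: [626.0, 117.9, 120.8]
ee_rot: [-0.503, -0.505, 0.525, -0.466]
wrist_force: [-0.4, -1.0, 0.5]
gripper_width: 35.6
```

```bash
python3 -c "
from h import *
go(627,103.2,60,-3.3);print(Ro.from_quat(get_obs()['ee_rot']).as_matrix()[:,0].round(4))
"
```

```text
t 43.62 tcp [626.  117.9 120.8] phi -3.3 tilt -0.998 w 35.6 F [-0.4 -1.   0.5] 
 turn -0.0 then shift x,y,z [0.0608 0.0019 0.0146] len 0.063
[-0.0601  0.0191 -0.998 ]
```

>>> jog_arm(
  rows=[0,0.001,0.003,0,0.004,0.001,0.005,0,0.008,0.001,0.004,0,0.01,0,0.002,0,0.01,0,0,0,0.006,0,0,0,0.002,0,0,0,0,0,0,0],
  force=30,
)

```text
time_s: 44.28
tcp_pos: [623.2, 99.2, 75.0]
ee_rot: [-0.504, -0.504, 0.527, -0.464]
wrist_force: [-0.6, 0.9, -0.1]
gripper_width: 35.8
```

```bash
python3 -c "
from h import *
go(627.5,103.2,33,-3.3);print(Ro.from_quat(get_obs()['ee_rot']).as_matrix()[:,0].round(4))
"
```

```text
t 44.28 tcp [623.2  99.2  75. ] phi -3.5 tilt -0.9979 w 35.8 F [-0.6  0.9 -0.1] 
 turn -0.004 then shift x,y,z [ 0.042   0.004  -0.0042] len 0.042
[-0.0623  0.0187 -0.9979]
```

>>> jog_arm(
  rows=[0.003,0.002,-0.001,-0.002,0.007,0.002,-0.002,-0.002,0.009,0.001,-0.001,0,0.008,0.001,0,0,0.005,0,0,0,0.001,0,0,0,0,0,0,0,0,0,0,0],
)

```text
time_s: 44.95
tcp_pos: [628.0, 104.8, 37.9]
ee_rot: [-0.502, -0.505, 0.525, -0.465]
wrist_force: [0.2, -0.2, 0.9]
gripper_width: 36.0
```

```bash
python3 -c "
from h import *
go(627.5,103.2,29.5,-3.3);print(Ro.from_quat(get_obs()['ee_rot']).as_matrix()[:,0].round(4))
"
```

```text
t 44.95 tcp [628.  104.8  37.9] phi -3.2 tilt -0.9979 w 36.0 F [ 0.2 -0.2  0.9] 
 turn 0.001 then shift x,y,z [ 0.0084 -0.0004  0.0016] len 0.009
[-0.0624  0.0187 -0.9979]
```

>>> jog_arm(
  rows=[0.002,0,0.001,0,0.002,0,0,0,0.002,0,0,0,0,0,0,0,0,0,0,0,0,0,0,0,0,0,0,0,0,0,0,0],
  force=20,
)

```text
time_s: 45.62
tcp_pos: [628.1, 103.6, 32.6]
ee_rot: [-0.503, -0.505, 0.525, -0.466]
wrist_force: [-0.2, 0.0, -0.3]
gripper_width: 35.3
```

>>> jog_arm(
  rows=[0.001,0,0,0,0,0,0,0,0,0,0,0,0,0,0,0,0,0,0,0,0,0,0,0,0,0,0,0,0,0,0,0],
)

```text
time_s: 46.28
tcp_pos: [628.1, 103.7, 31.7]
ee_rot: [-0.503, -0.505, 0.525, -0.466]
wrist_force: [0.1, 0.7, -0.5]
gripper_width: 35.6
```

>>> jog_arm(
  rows=[0.001,0,0,0,0,0,0,0,0,0,0,0,0,0,0,0,0,0,0,0,0,0,0,0,0,0,0,0,0,0,0,0],
)

```text
time_s: 46.95
tcp_pos: [628.0, 103.7, 30.6]
ee_rot: [-0.503, -0.505, 0.525, -0.466]
wrist_force: [-0.4, -0.1, -0.5]
gripper_width: 35.6
```

>>> jog_arm(
  rows=[0.001,0,0,0,0,0,0,0,0,0,0,0,0,0,0,0,0,0,0,0,0,0,0,0,0,0,0,0,0,0,0,0],
)

```text
time_s: 47.62
tcp_pos: [628.0, 103.7, 29.5]
ee_rot: [-0.503, -0.505, 0.525, -0.466]
wrist_force: [-0.7, 1.1, -0.6]
gripper_width: 35.6
```

>>> jog_arm(
  rows=[0.001,0,0,0,0,0,0,0,0,0,0,0,0,0,0,0,0,0,0,0,0,0,0,0,0,0,0,0,0,0,0,0],
)

```text
time_s: 48.28
tcp_pos: [628.1, 103.7, 29.4]
ee_rot: [-0.503, -0.505, 0.525, -0.466]
wrist_force: [-0.8, 0.6, 0.6]
gripper_width: 35.7
```

>>> jog_arm(
  rows=[0.001,0,0,0,0.001,0,0,0,0,0,0,0,0,0,0,0,0,0,0,0,0,0,0,0,0,0,0,0,0,0,0,0],
)

```text
time_s: 48.95
tcp_pos: [628.4, 103.7, 29.4]
ee_rot: [-0.503, -0.504, 0.524, -0.466]
wrist_force: [-0.8, -0.5, 2.4]
gripper_width: 35.7
```

Contact. One mild press to level it, then release.

>>> jog_arm(
  rows=[0.0015,0,0,0,0.0015,0,0,0,0.0015,0,0,0,0.0015,0,0,0,0,0,0,0,0,0,0,0,0,0,0,0,0,0,0,0],
)

```text
time_s: 49.62
tcp_pos: [629.4, 103.7, 29.9]
ee_rot: [-0.505, -0.503, 0.523, -0.468]
wrist_force: [-0.4, -0.5, -0.7]
gripper_width: 35.8
```

>>> jog_arm(
  rows=[0,0,0,0,0,0,0,0,0,0,0,0,0,0,0,0,0,0,0,0,0,0,0,0,0,0,0,0,0,0,0,0],
  claw=0.06,
)

```text
time_s: 50.28
tcp_pos: [629.1, 103.7, 28.9]
ee_rot: [-0.504, -0.503, 0.523, -0.467]
wrist_force: [-0.4, 0.4, 0.7]
gripper_width: 59.7
```

>>> jog_arm(
  rows=[-0.006,0.0005,0,0,-0.012,0.001,0,0,-0.02,0.001,0,0,-0.025,0.001,0,0,-0.025,0.001,0,0,-0.02,0,0,0,0,0,0,0,0,0,0,0],
)

```text
time_s: 50.95
tcp_pos: [640.4, 101.3, 147.8]
ee_rot: [-0.505, -0.503, 0.523, -0.468]
wrist_force: [-0.6, 0.0, -0.5]
gripper_width: 60.3
```

```bash
python3 -c "
from h import *
wobj(35,45,626,103,30,'w7')
go(626,103,160,-3.3)
o=get_obs();d=get_image('wrist');Pt,Pw=wcloud(d,o)
def rect(x,y,lo,hi,w,h):
    q=Pw-[x,y,0];m=(q[...,2]>lo)&(q[...,2]<hi)&(abs(q[...,0])<w)&(abs(q[...,1])<h);P=Pw[m];print(len(P),cv2.minAreaRect(P[:,:2].astype(np.float32)))
rect(552,107,22,40,45,75)
d=get_image('top');C=cloud(d)
for n,x,y,lo,r in[('dish',534.9,-202,71,40),('jar',543,-47.5,60,40),('cup',626,103,35,30),('bottle',498,243,80,30)]:
    q=C[(d['z_map']>0)&(C[...,2]>lo)&(C[...,2]<110)&(np.hypot(C[...,0]-x,C[...,1]-y)<r)];print(n,len(q),len(q)>4 and (q[:,:2].mean(0).round(1),q[:,2].max().round(1)))
"
```

```text
638 z 35.1 42.0 rect ((629.0628051757812, 103.9340591430664), (36.2889289855957, 37.060333251953125), 87.85411071777344) circ ((628.7117309570312, 103.75361633300781), 19.095417022705078) mid [629.2 103.8  38.5]
t 51.0 tcp [640.6 101.2 148. ] phi -3.2 tilt -0.9985 w 60.0 F [-0.4 -0.2  0.6] 
 turn 0.001 then shift x,y,z [-0.012  -0.0146 -0.0009] len 0.019
7104 ((552.707763671875, 107.34750366210938), (110.66718292236328, 71.37027740478516), 86.7406997680664)
dish 109 (array([ 534.3, -205.2]), np.float64(83.2))
jar 164 (array([542.9, -47.9]), np.float64(76.3))
cup 0 False
bottle 0 False
```

View pics/w7.png

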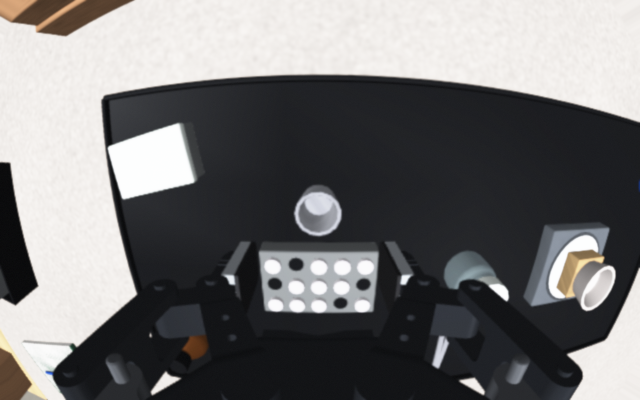

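The cup stands upright behind the rack at (318,210). It is about 22 mm clear of the back face and 0.8 mm off the rack's centre line. I'll move the arm clear for a final top check of the dish and bottle.

>>> jog_arm(
  rows=[-0.02,0,0,0,-0.03,0,0,0,-0.03,0,0,0,-0.01,-0.01,0.02,0,0,-0.015,0.03,0,0,-0.015,0.03,0,0,-0.015,0.03,0,0,-0.015,0.03,0],
)

```text
time_s: 51.77
tcp_pos: [563.5, -35.6, 232.3]
ee_rot: [-0.498, -0.509, 0.525, -0.465]
wrist_force: [1.2, -1.2, -0.4]
gripper_width: 60.0
```

>>> jog_arm(
  rows=[0,-0.015,0.03,0,0,-0.015,0.03,0,0,-0.015,0.03,0,0,-0.015,0.03,0,0,-0.015,0.03,0,0,-0.015,0.03,0,0,-0.015,0.03,0,0,-0.01,0.02,0],
)

```text
time_s: 52.43
tcp_pos: [426.2, -268.7, 230.1]
ee_rot: [-0.496, -0.514, 0.527, -0.461]
wrist_force: [-0.2, 0.5, -0.2]
gripper_width: 60.0
```

>>> jog_arm(
  rows=[0,-0.015,0.03,0,0,-0.015,0.03,0,0,-0.015,0.03,0,0,-0.015,0.03,0,0,-0.01,0.02,0,0,0,0.01,0,0,0,0,0,0,0,0,0],
)

```text
time_s: 53.1
tcp_pos: [339.9, -423.2, 225.4]
ee_rot: [-0.498, -0.517, 0.527, -0.455]
wrist_force: [0.9, 0.8, -0.1]
gripper_width: 60.0
```

```bash
python3 -c "
from h import *
go(626,103,160,-3.3)
d=get_image('top');C=cloud(d);save(cv2.resize(d['frame'][130:275,190:490],None,fx=2.66,fy=2.66,interpolation=cv2.INTER_CUBIC),'top1')
for n,x,y,lo,r in[('dish',534.9,-202,71,40),('jar',543,-47.5,60,40),('cup',626,103,35,30),('bottle',498,243,80,30)]:
    q=C[(d['z_map']>0)&(C[...,2]>lo)&(C[...,2]<110)&(np.hypot(C[...,0]-x,C[...,1]-y)<r)];print(n,len(q),len(q)>4 and (cv2.minEnclosingCircle(q[:,:2].astype(np.float32)),q[:,2].max().round(1)))
"
```

```text
t 53.1 tcp [ 339.9 -423.2  225.4] phi -3.0 tilt -0.9953 w 60.0 F [ 0.9  0.8 -0.1] 
 turn 0.006 then shift x,y,z [ 0.0654  0.2554 -0.5418] len 0.603
dish 110 (((533.9622192382812, -202.2850341796875), 28.631811141967773), np.float64(84.5))
jar 165 (((543.0558471679688, -48.21001052856445), 21.20286750793457), np.float64(75.1))
cup 38 (((628.183837890625, 102.80976867675781), 18.255319595336914), np.float64(48.5))
bottle 45 (((497.85546875, 243.092041015625), 9.9979248046875), np.float64(96.9))
```

View pics/top1.png

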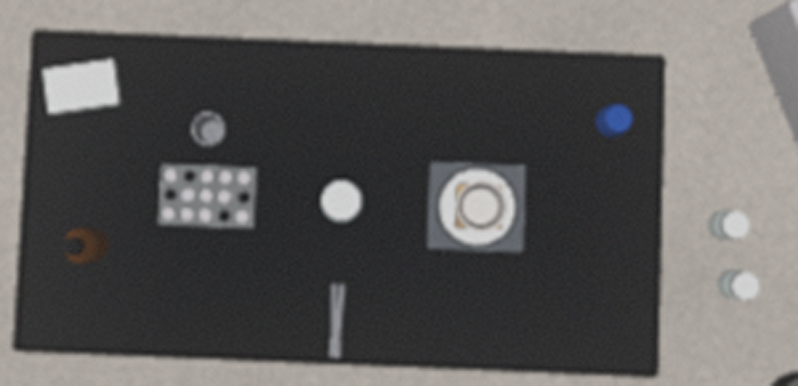

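All is in place in the top view: the dish on the riser on the plate (480,206), the jar midway (341,200), the cup behind the rack (208,128) and the bottle standing (84,246). Handing in.

```bash
python3 -c "
from h import *
print(job_done())"
```

```text
the job is handed in; nothing more can be done
None
```

The job is done and handed in at about 53 s, in the order asked: riser, dish, jar, cup. The arm is clear of everything.

| Check | Result |
|---|---|
| Riser on the plate | centred within about 0.1 mm in the wrist view, square with it |
| Dish on the riser | upright, centred within about 1 mm |
| Jar between base and rack | upright, within 1 mm of the midpoint in both views |
| Cup behind the rack | upright, gap about 22 mm, within about 1 mm of the rack's centre line |
| Amber bottle | still standing where it was |

- **Jar:** The tool had tilted by about 1.7° when I set it down. I pressed it level harder than I meant, about 54 N at the wrist through the held jar, under the 120 N limit. It ended upright.
- **Cup:** The tool was tilted about 3.5° when I set it down, and the cup settled level. Its gap came out about 2 mm over the 2 cm asked.
- **Cameras:** The top and wrist views agreed within about 1–2 mm. One mid-job top view put the dish about 3 mm off, which I put down to the arm blocking part of it. The final clear view did not show this.

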